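Re-arm the tripped over-temperature cut-out

TASK

Re-arm the over-temperature cut-out on the low grey console: with the fingertips alone, push the windowed shutter along its rails until it is all the way open, reach into the well and press the sunken round key fully down, keeping it down for one full second. Then let the key come up and push the shutter fully shut again. Leave the bar-shaped key in the next well unpressed, and do not lift, shift or tip anything standing about.

Things in the scene. Friction and masses are not known exactly. Their poses are not given: they have to be found in the camera images.
- console: low grey console fixed to the bench, 200 mm (x) by 300 mm (y), its flat deck 56 mm above the bench; origin under its centre at bench height, x axis across the deck away from the robot, y axis along its length, z up. It may be turned by up to about 25 degrees. Two wells side by side along its x axis sit at (-50, -30) mm and (+10, -30) mm in its frame; either may hold the round key. Two rails 6 mm high run along y at x = -87 and +47 mm, either side of the shutter
- shutter (a joint): how far the shutter over the wells is slid open, m: 0 = shut (centred over the wells at (-20, -30) mm of the console frame), 0.095 = end stop, fully open; it slides along the console's +y with 2 N of friction and stays where it is left. The shutter is a flat dark-metal frame with a clear window, 124 mm (x) by 92 mm (y) and 14 mm thick, riding 1 mm above the deck, with no handle: it is moved by pushing on its end faces. Both wells are wholly uncovered from 0.075
- shutter_end_a (a point): centre of the shutter's -y end face, 8 mm above the deck: push here towards the console's +y to open it. Moves with the shutter
- shutter_end_b (a point): centre of the shutter's +y end face, 8 mm above the deck: push here towards the console's -y to shut it. Moves with the shutter
- round_key_top (a point): centre of the top of the round white key (the reset key), 28 mm across, sunk in a round well 50 mm across. The key's top lies 22 mm below the deck and the well's floor 32 mm below the deck. Moves with the key
- round_key (a joint): how far the round key is pressed, m: 0 = up, 0.006 = fully down. Sprung: 1.5 N starts it, 4.5 N holds it fully down, and it comes back up by itself
- bar_key_top (a point): centre of the top of the bar-shaped white key, 34 by 12 mm, sunk to the same depth in the neighbouring identical well, 60 mm from the round one. Not to be pressed
- bar_key (a joint): how far the bar-shaped key is pressed, m: 0 = up, 0.006 = fully down; sprung as the round one
- jar: small squat sample jar with a cap, 34 mm across, 45 mm tall, standing on the console's deck along its +x edge; origin at its underside centre
- tin: low round aluminium sample tin, 32 mm across, 22 mm tall, standing on the console's deck along its +x edge; origin at its underside centre
- driver: screwdriver, 160 mm long, lying on the bench just in front (robot's side) of the console, about parallel to it; origin near its middle, along its x axis
- beaker: glass beaker, 66 mm across, 85 mm tall, on the bench to the right; origin at its underside centre
- amber: amber glass bottle, 70 mm across, 150 mm tall, on the bench to the left; origin at its underside centre
- wash: white plastic bottle, 60 mm across, 130 mm tall, on the bench to the right; origin at its underside centre
- weight: brass balance weight with a knob, 36 mm across, 48 mm tall, on the bench at the back left; origin at its underside centre

How it is judged:
By the outcome, as a careful person would: the job done as asked, in the order asked, and still so for the second after the job is handed in, with the robot touching nothing.
It also fails if it takes over 58 s, if anything falls off the work surface, if the arm or the gripper's body presses on something with over 40 N, if the wrist force passes 120 N, or if a joint passes its speed limit or range.

ROBOT

A 6-joint arm with a two-finger parallel gripper is mounted at the origin on the work surface. World frame = base frame: x ahead of the robot, y to its left, z up, the work surface at z = 0. Lengths are in m, angles in rad, forces in N, time in s.
With the tool pointing down it reaches from about 0.15 to 0.775 m from the base axis. Payload 6.1 kg.
Tool frame: the origin (TCP) lies on the centre line of the jaws, within the pads' length; the fingertips stand 22 mm ahead of it and the grasp point (between the pads) lies 3 mm ahead of it (arm.finger_overhang is the distance from the TCP to the fingertips, in m); y points along the fingers, z is the direction in which the jaws open and shut, and the axes are right-handed (so a half turn about y gives the same grasp; the last joint's range is limited). The gripper opens to 85 mm and grips with 20 to 120 N. Pads are 22 mm wide; open, the fingers measure 114 mm over their backs; the gripper's body (76 mm by 85 mm) begins 54 mm behind the grasp point. The pads swing forward as they close: fully open they stand 13 mm farther back than shut.
Start: joints at [1.239, 0.126, -0.04, 1.405, 0, 1.571], TCP at [0.171, 0.496, 0.253] pointing down, gripper open.
Joint ranges: [-2.72, 2.72], [-0.95, 1.95], [-1.27, 1.35], [-1.78, 2.02], [-1.46, 1.47], [-3.14, 3.14]. Speed limits (rad/s): [2.39, 2.39, 3.01, 3.14, 3.14, 3.14].

INTERFACE

Orientations are given as a unit quaternion [w, x, y, z].
In Python, from workcell import arm gives the robot as it stands.
- The arm moves only by the tool drive_tool, never from a script. Its arguments are lists of equal length, an entry for each row: "slide": the shift along the tool's x, y, z in m, a list of three; "spin": the turn about the tool's y in degrees; "hand": the finger opening in m, from 0 to 0.0854. In form: {"slide": [[tx, ty, tz], ...], "spin": [spin, ...], "hand": [hand, ...]}. A call has 1 to 12 rows; each row is the pose to reach, as a shift and turn from the pose commanded when the call began, along the tool's axes at that moment; what a row does not reach only later rows make up. A row lasts 1/8 s, in which the tool goes at most 62.5 mm and 10.7 degrees, less where a joint would pass 70% of its speed; a pose out of reach is approached as far as the arm can. A call with a gripper value outside its range is refused whole. The fingers move at their own pace and stop on an object; "force" is the grip in N (left out, the last holds). Time passes only in rows, so rows that repeat a pose let the fingers close. It gives the time, the measured TCP pose, the force and the opening at its end, in the units of the state.
- arm.get_obs(): the state, without advancing time (a new reading comes with each control period).
- arm.grab_frame(name): name is "scene" or "top"; returns a dict with "image" (480x640x3 uint8, blue, green, red), "vfov" (degrees; the focal length in pixels is half the picture's height over the tangent of half this angle, whatever the lens; pixels are square), "cx", "cy" (the principal point, pixels), "k1" (the pictures are not rectified: a ray, as slopes to the right and down, at radius r is drawn at 1 + k1 r^2 times it, then the intrinsics apply), "rvec" (rotation vector, rad) and "tvec" (3), from world to camera coordinates, as OpenCV has them. Camera axes: x right, y down, z forward; pixel columns grow to the right and rows downward; lengths in m; the calibration is good to about 2 mm. A picture is of the moment at which its call begins. There is no depth.
- arm.close_job(): hands the job in, once; it reports no verdict.
The state is a dict: "t": time; "joint_positions": joint angles; "qvel": joint speeds; "tau": joint torques, N m; "eef_pos": TCP position; "orientation": TCP orientation; "wrist_force": force on the tool from outside, world axes, zero at the start; "wrist_torque": the same for the moment, N m; "grip_width": finger opening in m.
Only numpy, scipy, OpenCV 4.12 (cv2) and the standard library are available. Lean on these libraries where they do the work, as an engineer would, in place of code of your own. Each camera call takes 0.05 s, during which the arm holds its last target.

## Working session

There is one attempt and no reset: what is moved stays moved. The work goes in short steps, Python scripts to look and compute and a tool call to move; the robot and the scene stay as the last step left them, time stands still between calls to the robot, and variables do not carry over. Pictures are saved under pics/ and viewed, and the job is handed in when it is done.

Besides the shell and the picture viewer there is one more tool, called after "Request:" as name([rows], argument=value, ...), one row to a line, values as JSON. drive_tool: Moves the arm, as the interface text tells. Its arguments: {"type":"object","properties":{"slide":{"type":"array"},"spin":{"type":"array"},"hand":{"type":"array"},"force":{"type":"number"}},"required":["slide","spin","hand"]}

```bash
mkdir -p pics; ls
python3 - <<'E'
from workcell import arm
import cv2,pickle
o=arm.get_obs()
for k,v in o.items(): print(k,v)
print(arm.finger_overhang)
d={}
for n in("scene","top"):
    f=arm.grab_frame(n); d[n]=f; cv2.imwrite(f"pics/{n}0.png",f["image"]); print(n,{k:v for k,v in f.items() if k!="image"})
pickle.dump(d,open("f0.pkl","wb"))
E
```

```text
pics
t 0.0
joint_positions [ 1.23899739e+00  1.26433510e-01 -4.06177073e-02  1.40538062e+00
  3.67558713e-06  1.57078678e+00]
qvel [-4.10081775e-04 -6.83256040e-04 -6.67228420e-04 -1.10892524e-03
  8.60993860e-04  6.52583479e-05]
tau [-1.80651416e-03 -4.35915864e+01  3.52922058e+01  1.72669109e-02
 -9.83713949e-05 -2.98867619e-06]
eef_pos [0.17089654 0.49602232 0.25249592]
orientation [-0.6968286   0.69796877 -0.11686468  0.11667113]
wrist_force [0.91646017 0.77291203 0.19267997]
wrist_torque [-0.00211073  0.00491882  0.0589342 ]
grip_width 0.08561226977782758
0.022
scene {'vfov': 55.55593486464859, 'cx': 319.4158895717862, 'cy': 236.09774449959295, 'k1': -0.03781122057021907, 'rvec': array([ 0.77130484,  2.50968529, -1.2414009 ]), 'tvec': array([ 0.46875534, -0.18071157,  1.31328296])}
top {'vfov': 52.62710807898943, 'cx': 315.0876864846857, 'cy': 235.3022504149293, 'k1': -0.03718531089675955, 'rvec': array([ 2.13243416, -2.11490254,  0.19248941]), 'tvec': array([0.02011256, 0.56461291, 1.10890052])}
```

View pics/scene0.png

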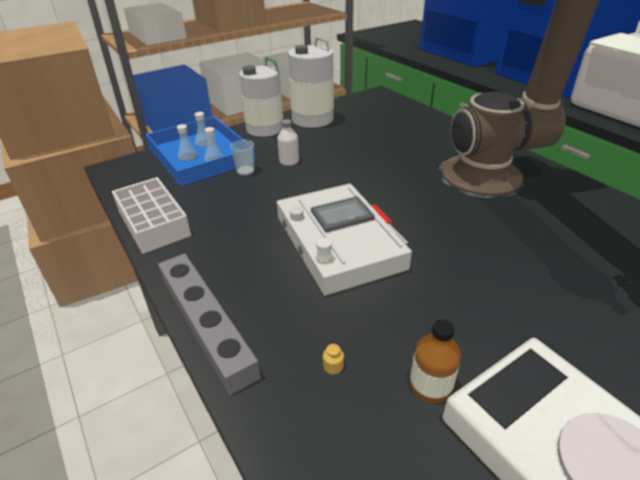

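View pics/top0.png

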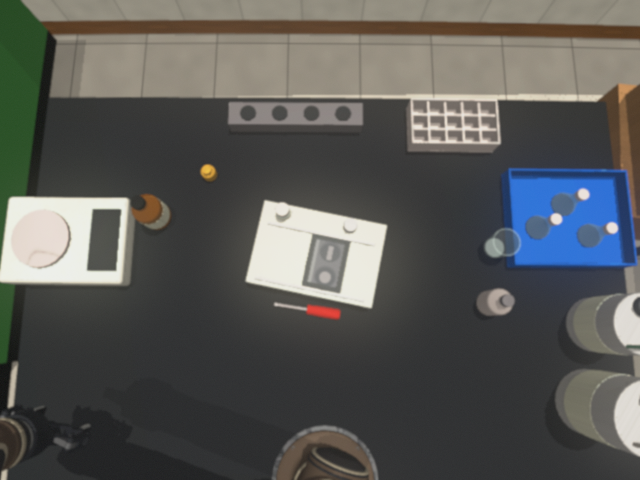

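The top view shows the console near (318,252), the shutter at about (327,263), and the driver in front at about (310,310). The round key seems to be in the nearer well (325,277), with the bar key at (330,252). Next I measure and zoom in.

```bash
cat > h.py <<'E'
import numpy as np,cv2,pickle
def cam(f):
    h=f["image"].shape[0]; fl=h/2/np.tan(np.radians(f["vfov"]/2))
    K=np.array([[fl,0,f["cx"]],[0,fl,f["cy"]],[0,0,1]]); D=np.array([f["k1"],0,0,0.])
    R=cv2.Rodrigues(f["rvec"])[0]; return K,D,R,np.asarray(f["tvec"])
def ray(f,px,z):
    K,D,R,t=cam(f)
    p=cv2.undistortPoints(np.float64(px).reshape(-1,1,2),K,D).reshape(-1,2)
    d=np.c_[p,np.ones(len(p))]@R; c=-R.T@t
    return c+d*((z-c[2])/d[:,2])[:,None]
def proj(f,P):
    K,D,R,t=cam(f); return cv2.projectPoints(np.float64(P).reshape(-1,1,3),f["rvec"],t,K,D)[0].reshape(-1,2)
E
python3 - <<'E'
from h import *
d=pickle.load(open("f0.pkl","rb"))
f=d["top"];im=f["image"]
cv2.imwrite("pics/topz.png",cv2.resize(im[190:335,230:410],None,fx=4,fy=4,interpolation=cv2.INTER_CUBIC))
cv2.imwrite("pics/scz.png",cv2.resize(d["scene"]["image"][175:300,265:425],None,fx=5,fy=4.6,interpolation=cv2.INTER_CUBIC))
hsv=cv2.cvtColor(im,cv2.COLOR_BGR2HSV)
m=((hsv[...,2]>150)&(hsv[...,1]<60)).astype(np.uint8); m[:190]=0;m[330:]=0;m[:,:230]=0;m[:,410:]=0
cs,_=cv2.findContours(m,cv2.RETR_EXTERNAL,2); c=max(cs,key=cv2.contourArea)
r=cv2.minAreaRect(c);print(r)
b=cv2.boxPoints(r);w=ray(f,b,0.056);print(b,w)
for i in range(4): print(np.linalg.norm(w[i]-w[i-1]))
print(w.mean(0))
# shutter
m2=((im.max(2)<150)&(cv2.fillPoly(np.zeros(m.shape,np.uint8),[c],1)>0)).astype(np.uint8)
cs,_=cv2.findContours(m2,cv2.RETR_EXTERNAL,2)
for c in cs:
    if cv2.contourArea(c)>300:
        r=cv2.minAreaRect(c);b=cv2.boxPoints(r);w=ray(f,b,0.071);print(r,w,w.mean(0),[np.linalg.norm(w[i]-w[i-1]) for i in range(4)])
E
```

```text
((316.8616027832031, 252.8361358642578), (129.06690979003906, 85.8689956665039), 11.94417667388916)
[[244.83966 281.48535]
 [262.61096 197.47542]
 [388.88354 224.18692]
 [371.11224 308.19684]] [[ 0.45217899  0.1886139   0.056     ]
 [ 0.65583291  0.15260435  0.056     ]
 [ 0.59220037 -0.15178154  0.056     ]
 [ 0.39261493 -0.10676371  0.056     ]]
0.3013234240114737
0.2068129678490119
0.3109660255696376
0.20459949332536617
[0.5232068  0.02066825 0.056     ]
((325.5961608886719, 263.01922607421875), (38.04652786254883, 52.36300277709961), 11.309932708740234) [[ 0.4440015   0.05438354  0.071     ]
 [ 0.56489075  0.03182105  0.071     ]
 [ 0.54776846 -0.05592396  0.071     ]
 [ 0.42753848 -0.03177428  0.071     ]] [ 4.96049797e-01 -3.73411520e-04  7.10000000e-02] [np.float64(0.08771658786694117), np.float64(0.12297673437839358), np.float64(0.08940000282830485), np.float64(0.12263138357326207)]
```

View pics/topz.png

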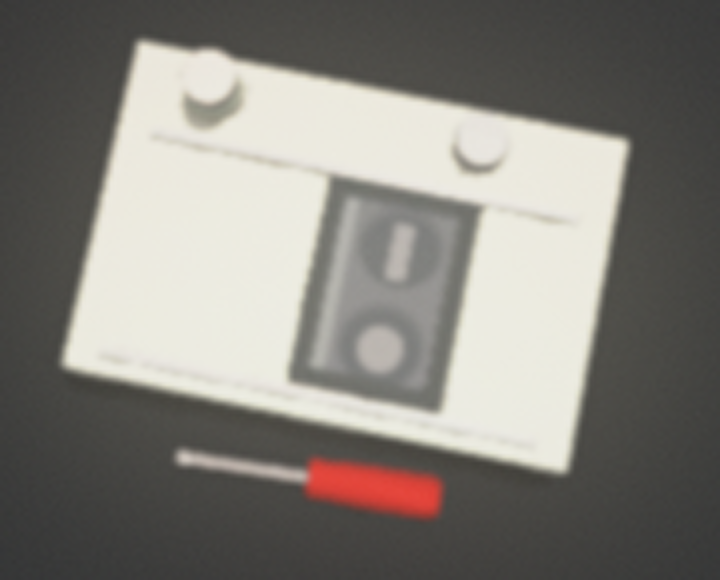

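View pics/scz.png

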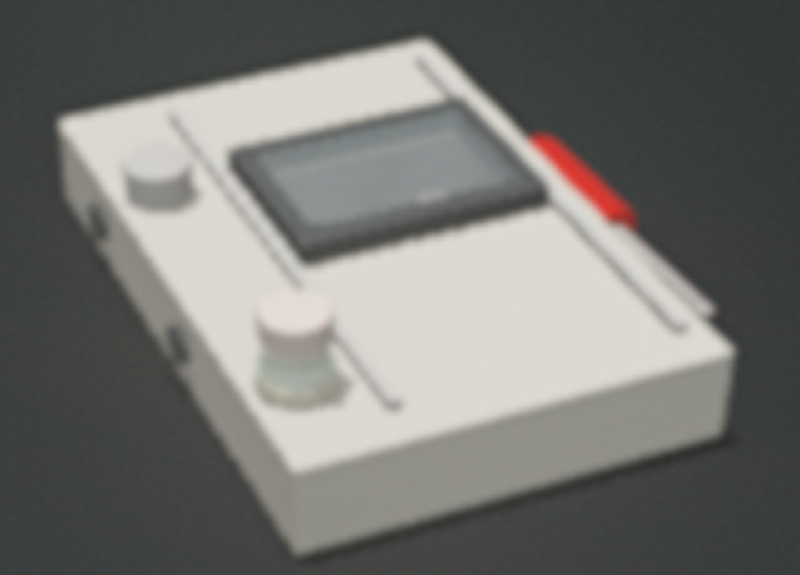

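```bash
cat > fit.py <<'E'
from h import *
def rigid(A,B): # B ~ R A + t (2D)
    a=A-A.mean(0);b=B-B.mean(0)
    th=np.arctan2((a[:,0]*b[:,1]-a[:,1]*b[:,0]).sum(),(a*b).sum())
    R=np.array([[np.cos(th),-np.sin(th)],[np.sin(th),np.cos(th)]]); t=B.mean(0)-R@A.mean(0)
    return th,t,(B-(A@R.T+t))
E
python3 - <<'E'
from fit import *
d=pickle.load(open("f0.pkl","rb"))
T=lambda p:np.array(p)/4+[230-.375,190-.375]
S=lambda p:np.array(p)/[5,4.6]+[265-.4,175-.4]
deck=np.array([[100,150],[100,-150],[-100,-150],[-100,150]])/1e3
for n,px in(("top",T([(137,40),(628,140),(568,472),(63,368)])),("scene",S([(295,472),(62,120),(428,38),(735,350)]))):
    w=ray(d[n],px,.056)[:,:2]; th,t,r=rigid(deck,w); print(n,np.degrees(th),t.round(4),(r*1e3).round(1).tolist())
sh=np.array([[-20+62,-30+46],[-20+62,-30-46],[-20-62,-30-46],[-20-62,-30+46]])/1e3
for n,px in(("top",T([(330,178),(482,206),(440,412),(290,382)])),("scene",S([(305,250),(232,155),(460,100),(548,185)]))):
    w=ray(d[n],px,.071)[:,:2]; th,t,r=rigid(sh,w); print(n,"shut",np.degrees(th),t.round(4),(r*1e3).round(1).tolist())
w=ray(d["top"],T([(380,349),(400,251)]),.034);print("keys",w)
w=ray(d["scene"],S([(296,385),(160,197)]),.056);print("jar, tin base",w)
w=ray(d["top"],T([(212,78),(481,142)]),np.array([.101]));print(w)
w=ray(d["top"],T([(182,458),(440,498)]),.012);print('driver',w)
w=ray(d["top"],T([(178,455),(310,485),(440,517),(440,478),(310,460)]),.012);print('driver',w)
E
```

```text
top -11.131633857195931 [0.5218 0.0206] [[1.6, 0.9], [0.1, -0.5], [-0.8, -0.7], [-0.8, 0.3]]
scene -11.213009155092127 [0.5242 0.0243] [[1.3, 0.5], [-0.3, 0.9], [-0.8, -1.2], [-0.2, -0.1]]
top shut -10.801265353531662 [0.5208 0.0244] [[-1.4, -0.6], [-0.1, 0.5], [1.1, 1.9], [0.4, -1.8]]
scene shut -9.858349665821798 [0.5279 0.0331] [[-0.6, -1.6], [-2.2, 2.8], [2.1, 2.2], [0.7, -3.5]]
keys [[ 0.46680484  0.00116841  0.034     ]
 [ 0.52614608 -0.01060872  0.034     ]]
jar, tin base [[ 0.62031583  0.10510253  0.056     ]
 [ 0.59032911 -0.05264797  0.056     ]]
[[ 0.61633406  0.10021721  0.101     ]
 [ 0.57976853 -0.05517961  0.101     ]]
driver [[ 0.40202499  0.12001934  0.012     ]
 [ 0.37947359 -0.03573626  0.012     ]]
driver [[ 0.40380076  0.12247775  0.012     ]
 [ 0.386575    0.04254002  0.012     ]
 [ 0.36818631 -0.03573463  0.012     ]
 [ 0.39139388 -0.03573845  0.012     ]
 [ 0.40151409  0.04270862  0.012     ]]
```

```bash
cat > tool.py <<'E'
import numpy as np,sys
from scipy.spatial.transform import Rotation as Ro
from workcell import arm
TH=np.radians(-11.1);O=np.array([.5225,.0222])
def state():
    o=arm.get_obs();q=np.array(o["orientation"]);R=Ro.from_quat(np.r_[q[1:],q[0]]).as_matrix()
    return o,R
def con2w(x,y,z): 
    c,s=np.cos(TH),np.sin(TH);return np.array([O[0]+c*x-s*y,O[1]+s*x+c*y,z])
def w2con(p):
    c,s=np.cos(TH),np.sin(TH);d=np.array(p[:2])-O;return np.array([c*d[0]+s*d[1],-s*d[0]+c*d[1]])
if __name__=="__main__":
    o,R=state();print("t",o["t"],"tcp",o["eef_pos"],"con",w2con(o["eef_pos"]).round(4),"F",o["wrist_force"],"w",o["grip_width"],"j",np.round(o["joint_positions"],2))
    print("tool axes yaw: x",np.degrees(np.arctan2(R[1,0],R[0,0])),"z",np.degrees(np.arctan2(R[1,2],R[0,2])),"yz",R[2,1])
    if len(sys.argv)>3:
        t=con2w(*map(float,sys.argv[1:4]));print("target",t,"slide",(R.T@(t-o["eef_pos"])).round(4))
E
python3 tool.py -0.02 -0.120 0.15
```

```text
t 0.1 tcp [0.17090883 0.49605333 0.25258008] con [-0.4362  0.3973] F [-0.00154131  0.09655836 -0.27069505] w 0.08533985211080682 j [ 1.24  0.13 -0.04  1.41 -0.    1.57]
tool axes yaw: x -19.009275298111117 z 70.99072314435543 yz -0.9999989071313319
target [ 0.47977151 -0.09170468  0.15      ] slide [ 0.4835  0.1033 -0.4549]
```

Request:
drive_tool([
  [0.02, 0, -0.019],
  [0.06, 0, -0.057],
  [0.1, 0, -0.095],
  [0.145, 0, -0.137],
  [0.19, 0, -0.179],
  [0.235, 0, -0.221],
  [0.28, 0, -0.264],
  [0.325, 0, -0.306],
  [0.37, 0, -0.348],
  [0.41, 0, -0.386],
  [0.45, 0, -0.424],
  [0.4835, 0, -0.455],
], spin=[0, -1, -2, -3, -4, -5, -6, -7, -7.9, -7.9, -7.9, -7.9], hand=[0, 0, 0, 0, 0, 0, 0, 0, 0, 0, 0, 0], force=20)

```text
t: 1.6
eef_pos: [0.4803, -0.0935, 0.2529]
orientation: [0.704, -0.704, 0.069, -0.069]
wrist_force: [0.9, 0.3, 1.3]
grip_width: 0.0001
```

```bash
python3 tool.py -0.02 -0.115 0.084
```

```text
t 1.6 tcp [ 0.48034471 -0.09345403  0.25288512] con [-0.0191 -0.1216] F [0.88659334 0.33721424 1.26824468] w 0.0001338797076916831 j [-0.19  0.06 -0.11  1.4   0.    0.  ]
tool axes yaw: x -11.190102985568936 z 78.80989546433509 yz -0.9999998596559867
target [ 0.48073412 -0.08679822  0.084     ] slide [-0.0008  0.1689  0.0066]
```

Request:
drive_tool([
  [0, 0.04, 0.005],
  [0, 0.08, 0.005],
  [0, 0.12, 0.005],
  [0, 0.15, 0.005],
  [0, 0.163, 0.005],
  [0, 0.17, 0.005],
  [0, 0.17, 0.005],
], spin=[0, 0, 0, 0, 0, 0, 0], hand=[0, 0, 0, 0, 0, 0, 0])

```text
t: 2.48
eef_pos: [0.4812, -0.0865, 0.0838]
orientation: [-0.704, 0.704, -0.068, 0.069]
wrist_force: [0.3, 0.0, -0.1]
grip_width: 0.0001
```

```bash
cat > look.py <<'E'
import sys,pickle
from h import *
from workcell import arm
n=sys.argv[1]; d={k:arm.grab_frame(k) for k in("top","scene")}
pickle.dump(d,open(n+".pkl","wb"))
a=cv2.resize(d["top"]["image"][190:335,230:410],(496,400),interpolation=cv2.INTER_CUBIC)
b=cv2.resize(d["scene"]["image"][160:310,265:425],(427,400),interpolation=cv2.INTER_CUBIC)
cv2.imwrite(f"pics/{n}.png",cv2.resize(np.hstack([a,b]),(800,347)))
E
python3 tool.py -0.02 0 0.084; python3 look.py p1
```

```text
t 2.475 tcp [ 0.48122524 -0.08646537  0.08377365] con [-0.0196 -0.1146] F [ 0.34483478  0.02101597 -0.07336455] w 0.00014232574157085575 j [-0.18  0.12 -0.43  1.03 -0.    0.02]
tool axes yaw: x -11.106423594991382 z 78.8935763743342 yz -0.999999827918242
target [0.50287415 0.02605044 0.084     ] slide [-0.0004 -0.0002  0.1146]
```

View pics/p1.png

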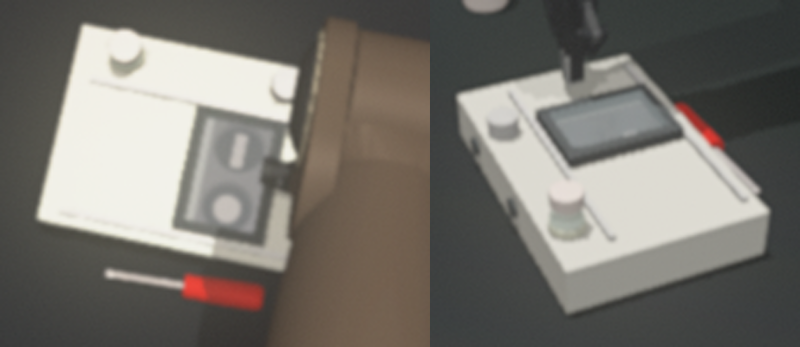

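The picture shows the closed fingertips over the deck at the shutter's -y end, in line with its centre and clear of the tin and rails. Next I push the shutter open.

Request:
drive_tool([
  [0, 0.001, 0.01],
  [0, 0.001, 0.018],
  [0, 0.001, 0.026],
  [0, 0.001, 0.034],
  [0, 0.001, 0.043],
  [0, 0.001, 0.053],
  [0, 0.001, 0.063],
  [0, 0.001, 0.073],
  [0, 0.001, 0.083],
  [0, 0.001, 0.093],
  [0, 0.001, 0.1],
  [0, 0.001, 0.105],
], spin=[0, 0, 0, 0, 0, 0, 0, 0, 0, 0, 0, 0], hand=[0, 0, 0, 0, 0, 0, 0, 0, 0, 0, 0, 0])

```text
t: 4.08
eef_pos: [0.5013, 0.0171, 0.0824]
orientation: [-0.704, 0.704, -0.068, 0.068]
wrist_force: [1.2, -2.3, -0.3]
grip_width: 0.0001
```

```bash
python3 tool.py -0.02 0.0045 0.084; python3 look.py p2
```

```text
t 4.075 tcp [0.50133032 0.01705895 0.08235883] con [-0.0198 -0.0091] F [ 1.16212923 -2.25570011 -0.31030198] w 0.00010991657308323752 j [ 0.03  0.14 -0.4   1.03 -0.    0.23]
tool axes yaw: x -11.098843845726867 z 78.90115582368304 yz -0.9999999688538828
target [0.5037405  0.03046626 0.084     ] slide [-0.0002 -0.0016  0.0136]
```

View pics/p2.png

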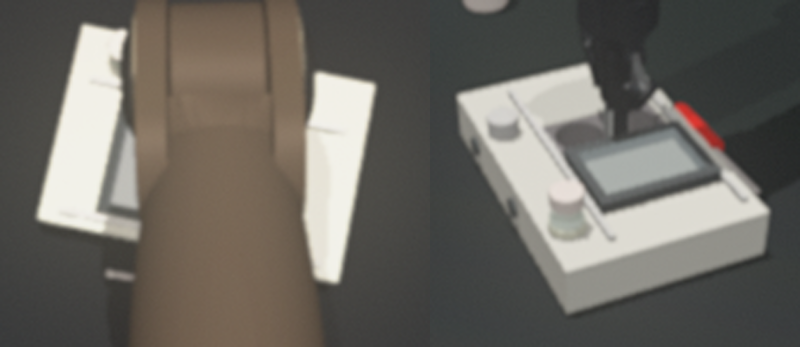

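The shutter is opening under a 2.5 N push. I keep going gently to the end stop.

Request:
drive_tool([
  [0, 0, 0.005],
  [0, 0, 0.009],
  [0, 0, 0.012],
  [0, 0, 0.014],
  [0, 0, 0.016],
], spin=[0, 0, 0, 0, 0], hand=[0, 0, 0, 0, 0])

```text
t: 4.8
eef_pos: [0.5041, 0.0324, 0.0822]
orientation: [-0.704, 0.704, -0.069, 0.068]
wrist_force: [-0.1, -2.1, 0.0]
grip_width: -0.0
```

```bash
python3 tool.py -0.02 0.0045 0.084
```

```text
t 4.8 tcp [0.50406997 0.03239739 0.0822098 ] con [-0.02    0.0065] F [-0.10868012 -2.13936538  0.00242388] w -5.2738917831952716e-06 j [ 0.06  0.15 -0.4   1.03 -0.    0.26]
tool axes yaw: x -11.111909907159415 z 78.88809192210252 yz -0.9999999377704518
target [0.5037405  0.03046626 0.084     ] slide [ 0.     -0.0018 -0.002 ]
```

Not at the stop yet, so I continue in small steps.

Request:
drive_tool([
  [0, 0, 0.002],
  [0, 0, 0.004],
  [0, 0, 0.006],
  [0, 0, 0.006],
], spin=[0, 0, 0, 0], hand=[0, 0, 0, 0])

```text
t: 5.3
eef_pos: [0.5043, 0.034, 0.0821]
orientation: [-0.7, 0.708, -0.07, 0.069]
wrist_force: [-3.9, -19.6, 3.6]
grip_width: -0.0004
```

```bash
python3 tool.py
```

```text
t 5.3 tcp [0.50429942 0.03396047 0.08212973] con [-0.0201  0.008 ] F [ -3.85838793 -19.62317077   3.63390621] w -0.000418058094996604 j [ 0.07  0.15 -0.39  1.03 -0.01  0.27]
tool axes yaw: x -11.26300217306878 z 78.73684024028735 yz -0.9999412119129759
```

The 20 N reading at a steady position means the end stop. I back off, lift, and move aside to check by camera.

Request:
drive_tool([
  [0, 0, -0.006],
  [0, 0, -0.012],
  [0, -0.03, -0.015],
  [0, -0.07, -0.03],
  [0, -0.08, -0.08],
  [0, -0.08, -0.13],
  [0, -0.08, -0.15],
  [0, -0.08, -0.15],
], spin=[0, 0, 0, 0, 0, 0, 0, 0], hand=[0, 0, 0, 0, 0, 0, 0, 0])

```text
t: 6.3
eef_pos: [0.4763, -0.1098, 0.1624]
orientation: [0.704, -0.703, 0.069, -0.069]
wrist_force: [-0.4, 0.7, 0.2]
grip_width: 0.0002
```

```bash
python3 look.py p3
python3 - <<'E'
from h import *
d=pickle.load(open("p3.pkl","rb"));cv2.imwrite("pics/p3z.png",cv2.resize(d["top"]["image"][190:335,230:410],None,fx=4,fy=4,interpolation=cv2.INTER_CUBIC))
E
python3 tool.py -.05 -.03 .085
```

```text
t 6.4 tcp [ 0.47659659 -0.10858519  0.16228492] con [-0.0199 -0.1372] F [0.25389534 0.13584367 0.12531677] w -0.00012477900356484288 j [-0.22  0.07 -0.3   1.2   0.   -0.03]
tool axes yaw: x -11.117062908912859 z 78.88294228544633 yz -0.999999634076186
target [0.46765971 0.00238732 0.085     ] slide [-0.0302  0.0774  0.1071]
```

View pics/p3.png

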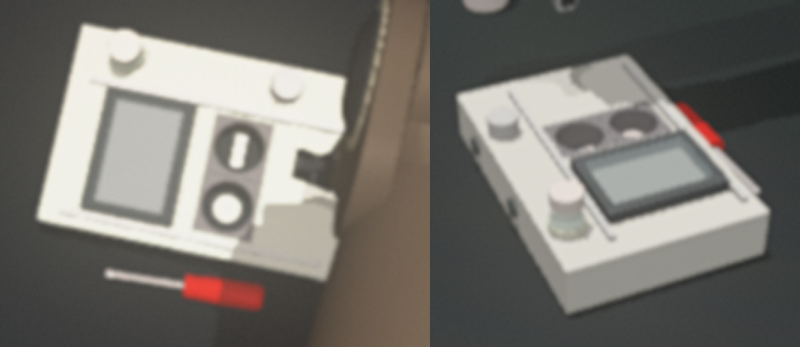

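View pics/p3z.png

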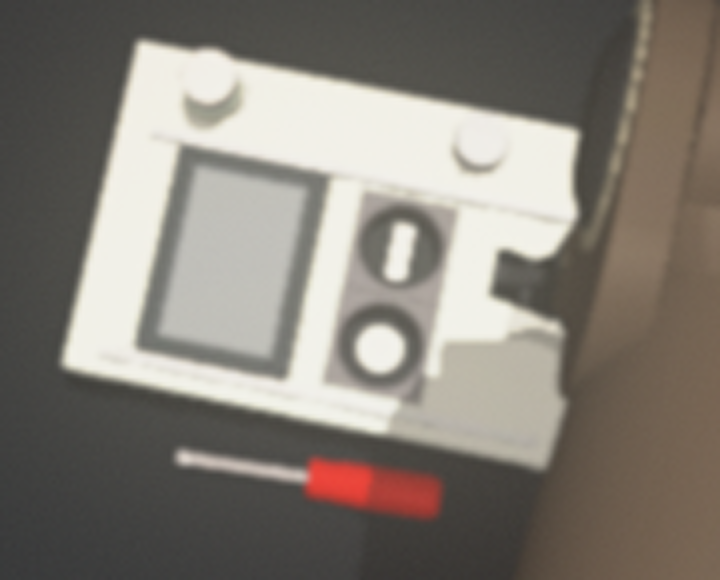

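Shutter fully open; both wells are clear. The round key is at zoom (380,349) in the near well and the bar key at (400,251). I measure the round key and the shutter precisely.

Run:
```python
from h import *
from tool import w2con
d=pickle.load(open("p3.pkl","rb"));f=d["top"]
g=cv2.cvtColor(f["image"],cv2.COLOR_BGR2GRAY).astype(np.float32)
x0,y0=230+380/4,190+349/4
u=cv2.resize(g[int(y0)-14:int(y0)+14,int(x0)-14:int(x0)+14],None,fx=8,fy=8,interpolation=cv2.INTER_CUBIC)
m=(u>150).astype(np.uint8); n,l,s,c=cv2.connectedComponentsWithStats(m)
for i in range(1,n): 
    p=c[i]/8+[int(x0)-14-.44,int(y0)-14-.44]; w=ray(f,p,.034)[0];print(s[i],p,w.round(4),w2con(w).round(4))
m=(u<95).astype(np.uint8); n,l,s,c=cv2.connectedComponentsWithStats(m)
for i in range(1,n):
    if s[i][4]>200: p=c[i]/8+[int(x0)-14-.44,int(y0)-14-.44];w=ray(f,p,.045)[0];print("dark",s[i],w.round(4),w2con(w).round(4))
T=lambda p:np.array(p)/4+[230-.375,190-.375]
print("shutter",[w2con(w).round(4) for w in ray(f,T([(180,148),(328,178),(287,379),(138,346)]),.071)])
# scene-view well rims at z .056
S=lambda p:np.array(p)*np.array([1,1])
```

```text
[    0     0   224   224 23115] [323.61831711 276.51819814] [0.4676 0.0036 0.034 ] [-0.0502 -0.0288]
[  60   62  104  103 8456] [324.52341355 276.703478  ] [0.4672 0.0014 0.034 ] [-0.0502 -0.031 ]
dark [  69   35  114   57 1567] [ 0.484  -0.0043  0.045 ] [-0.0327 -0.0334]
shutter [array([0.0385, 0.1076]), array([0.0383, 0.0184]), array([-0.0821,  0.0177]), array([-0.0808,  0.1063])]
```

Request:
drive_tool([
  [-0.01, 0, 0.03],
  [-0.02, 0, 0.07],
  [-0.03, 0, 0.1],
  [-0.03, 0, 0.107],
  [-0.03, 0.03, 0.107],
  [-0.03, 0.06, 0.107],
  [-0.03, 0.08, 0.107],
  [-0.03, 0.08, 0.107],
], spin=[0, 0, 0, 0, 0, 0, 0, 0], hand=[0, 0, 0, 0, 0, 0, 0, 0])

```text
t: 7.4
eef_pos: [0.4667, 0.0018, 0.0809]
orientation: [-0.704, 0.704, -0.069, 0.067]
wrist_force: [-0.2, -0.1, 0.4]
grip_width: 0.0001
```

```bash
python3 tool.py -.05 -.0305 .05; python3 look.py p4
```

```text
t 7.4 tcp [0.46665581 0.00181732 0.08092358] con [-0.0509 -0.0308] F [-0.17155963 -0.12067402  0.42356305] w 7.638103068065273e-05 j [ 0.    0.08 -0.48  1.02 -0.    0.2 ]
tool axes yaw: x -11.089095510918614 z 78.91102049798069 yz -0.9999951352933578
target [0.46756345 0.00189667 0.05      ] slide [0.001  0.0309 0.0003]
```

View pics/p4.png

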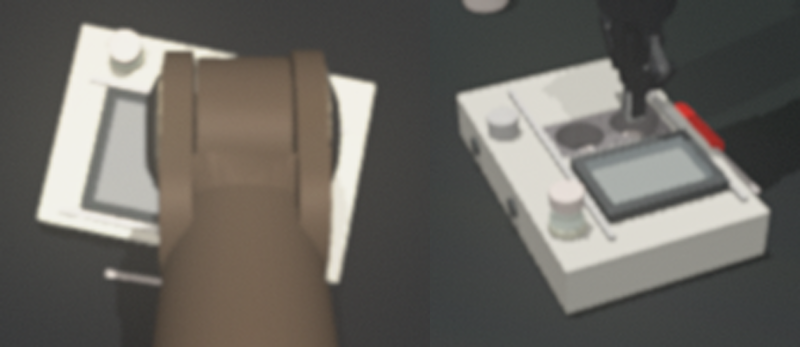

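The fingertips are over the round key's well (right panel, about (630,110)) and clear of the bar key. I descend slowly.

Request:
drive_tool([
  [0.001, 0.01, 0],
  [0.001, 0.018, 0],
  [0.001, 0.022, 0],
  [0.001, 0.025, 0],
  [0.001, 0.027, 0],
  [0.001, 0.027, 0],
], spin=[0, 0, 0, 0, 0, 0], hand=[0, 0, 0, 0, 0, 0])

```text
t: 8.25
eef_pos: [0.4686, 0.0016, 0.0554]
orientation: [-0.704, 0.704, -0.068, 0.068]
wrist_force: [-1.1, 1.3, 2.0]
grip_width: -0.0
```

```bash
python3 tool.py -.05 -.0305 .05
```

```text
t 8.25 tcp [0.4685666  0.00157739 0.05539171] con [-0.049  -0.0306] F [-1.09357002  1.2957632   2.03266104] w -1.9333228396721406e-05 j [ 0.    0.1  -0.51  0.96 -0.    0.2 ]
tool axes yaw: x -11.109800933862891 z 78.89019926036033 yz -0.9999999964002776
target [0.46756345 0.00189667 0.05      ] slide [-0.001   0.0054  0.0001]
```

Contact at 2 N, as expected for the height. I press on to the stop.

Request:
drive_tool([
  [0, 0.002, 0],
  [0, 0.004, 0],
  [0, 0.006, 0],
  [0, 0.008, 0],
  [0, 0.008, 0],
], spin=[0, 0, 0, 0, 0], hand=[0, 0, 0, 0, 0])

```text
t: 8.88
eef_pos: [0.4688, 0.0016, 0.0496]
orientation: [0.704, -0.704, 0.068, -0.069]
wrist_force: [-9.9, -0.2, 25.5]
grip_width: 0.0002
```

```bash
python3 tool.py
```

```text
t 8.875 tcp [0.46879798 0.00158606 0.0496432 ] con [-0.0487 -0.0306] F [-9.8857086  -0.22944458 25.51479935] w 0.00020264077041672493 j [ 0.    0.11 -0.52  0.94 -0.    0.2 ]
tool axes yaw: x -11.111552105973404 z 78.88847082873676 yz -0.9999988776604262
```

Bottomed out: 25 N, tip at 27.6 mm, against 28 mm expected. I hold for over 1 s.

Request:
drive_tool([
  [0, 0, 0],
  [0, 0, 0],
  [0, 0, 0],
  [0, 0, 0],
  [0, 0, 0],
  [0, 0, 0],
  [0, 0, 0],
  [0, 0, 0],
  [0, 0, 0],
  [0, 0, 0],
  [0, 0, 0],
  [0, 0, 0],
], spin=[0, 0, 0, 0, 0, 0, 0, 0, 0, 0, 0, 0], hand=[0, 0, 0, 0, 0, 0, 0, 0, 0, 0, 0, 0])

```text
t: 10.38
eef_pos: [0.4688, 0.0016, 0.0497]
orientation: [0.704, -0.704, 0.068, -0.069]
wrist_force: [-8.9, -0.0, 25.0]
grip_width: -0.0001
```

```bash
python3 tool.py
```

```text
t 10.375 tcp [0.46882734 0.00160163 0.0496904 ] con [-0.0487 -0.0305] F [-8.93211365 -0.04174269 25.04534142] w -6.491184583119549e-05 j [ 0.    0.11 -0.52  0.94  0.    0.2 ]
tool axes yaw: x -11.109756897427756 z 78.89027587876241 yz -0.9999985578417236
```

Request:
drive_tool([
  [0, -0.01, 0],
  [0, -0.04, 0],
  [0, -0.08, 0],
  [0.005, -0.11, 0.01],
  [0.015, -0.11, 0.05],
  [0.029, -0.11, 0.1],
  [0.029, -0.11, 0.15],
  [0.029, -0.11, 0.182],
  [0.029, -0.11, 0.182],
  [0.029, -0.11, 0.182],
], spin=[0, 0, 0, 0, 0, 0, 0, 0, 0, 0], hand=[0, 0, 0, 0, 0, 0, 0, 0, 0, 0])

```text
t: 11.62
eef_pos: [0.5319, 0.1742, 0.1569]
orientation: [-0.704, 0.704, -0.069, 0.068]
wrist_force: [0.7, -1.0, -1.3]
grip_width: -0.0003
```

```bash
python3 tool.py -.02 .15 .082; python3 look.py p5
```

```text
t 11.625 tcp [0.53189251 0.17418575 0.1568859 ] con [-0.02   0.151] F [ 0.7004694  -0.95268435 -1.30107029] w -0.0002903969893937065 j [ 0.32  0.21 -0.15  1.21 -0.    0.51]
tool axes yaw: x -11.10431450219884 z 78.89571017546406 yz -0.99999955193914
target [0.53175244 0.17324434 0.082     ] slide [ 0.0001  0.0749 -0.0009]
```

View pics/p5.png

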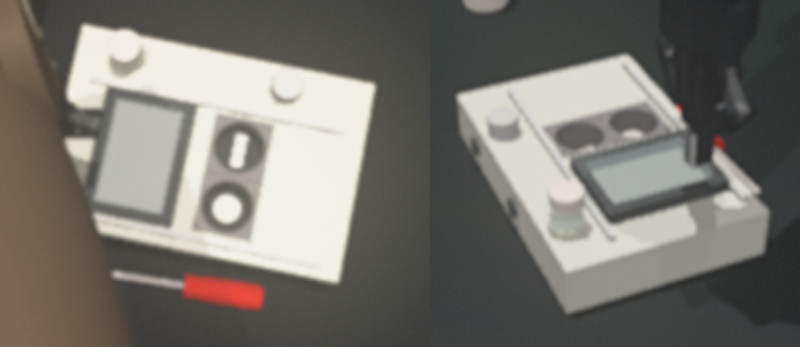

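Both keys look up, and the fingers sit beyond the shutter's +y end. I descend and then push it shut.

Request:
drive_tool([
  [0, 0.03, 0],
  [0, 0.055, 0],
  [0, 0.068, 0],
  [0, 0.075, 0],
  [0, 0.075, 0],
  [0, 0.075, -0.01],
  [0, 0.075, -0.02],
  [0, 0.075, -0.03],
  [0, 0.075, -0.04],
  [0, 0.075, -0.05],
  [0, 0.075, -0.06],
  [0, 0.075, -0.06],
], spin=[0, 0, 0, 0, 0, 0, 0, 0, 0, 0, 0, 0], hand=[0, 0, 0, 0, 0, 0, 0, 0, 0, 0, 0, 0])

```text
t: 13.22
eef_pos: [0.5204, 0.1147, 0.0823]
orientation: [-0.703, 0.704, -0.069, 0.069]
wrist_force: [-0.6, -0.0, 0.0]
grip_width: 0.0
```

```bash
python3 tool.py -.02 .027 .082; python3 look.py p6
```

```text
t 13.225 tcp [0.52038217 0.11465646 0.08229854] con [-0.0199  0.0903] F [-0.62644752 -0.03162556  0.02383555] w 1.5689586887279672e-05 j [ 0.22  0.2  -0.34  1.04 -0.    0.41]
tool axes yaw: x -11.175505478140472 z 78.8244891693684 yz -0.9999995629266313
target [0.50807224 0.05254534 0.082     ] slide [-0.      0.0004 -0.0633]
```

View pics/p6.png

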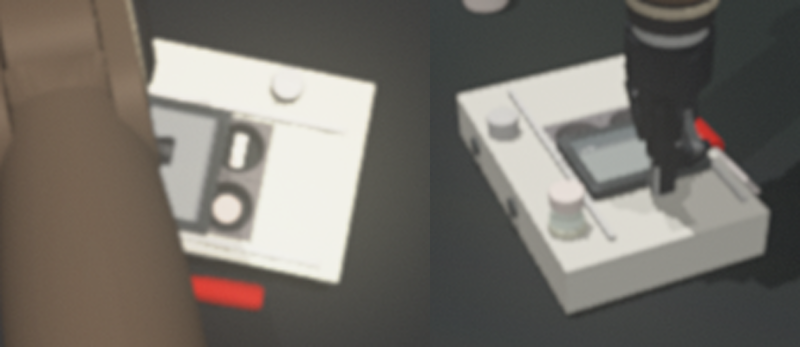

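Request:
drive_tool([
  [0, 0, -0.01],
  [0, 0, -0.02],
  [0, 0, -0.03],
  [0, 0, -0.04],
  [0, 0, -0.048],
  [0, 0, -0.055],
  [0, 0, -0.059],
  [0, 0, -0.062],
  [0, 0, -0.064],
  [0, 0, -0.064],
], spin=[0, 0, 0, 0, 0, 0, 0, 0, 0, 0], hand=[0, 0, 0, 0, 0, 0, 0, 0, 0, 0])

```text
t: 14.58
eef_pos: [0.5085, 0.055, 0.0824]
orientation: [0.706, -0.702, 0.068, -0.068]
wrist_force: [0.4, 10.7, -1.0]
grip_width: 0.0001
```

```bash
python3 tool.py -.02 .027 .082
```

```text
t 14.575 tcp [0.50852653 0.05499093 0.08236257] con [-0.02    0.0295] F [ 0.42354349 10.72384866 -1.02923473] w 0.00014881505579674388 j [ 0.1   0.16 -0.38  1.03  0.01  0.3 ]
tool axes yaw: x -11.030961897147854 z 78.96885125962537 yz -0.9999861232781555
target [0.50807224 0.05254534 0.082     ] slide [ 0.      0.0003 -0.0025]
```

Request:
drive_tool([
  [0, 0, -0.001],
  [0, 0, -0.002],
  [0, 0, -0.002],
], spin=[0, 0, 0], hand=[0, 0, 0])

```text
t: 14.95
eef_pos: [0.5085, 0.0546, 0.0824]
orientation: [0.707, -0.701, 0.068, -0.068]
wrist_force: [1.9, 16.6, -2.2]
grip_width: -0.0003
```

```bash
python3 tool.py
```

```text
t 14.95 tcp [0.50845609 0.05463317 0.08243954] con [-0.02    0.0291] F [ 1.89745195 16.63541611 -2.19467945] w -0.0002760003326729738 j [ 0.1   0.16 -0.38  1.03  0.01  0.29]
tool axes yaw: x -10.96705357156368 z 79.03252604840586 yz -0.9999602480039294
```

At the shut stop: 17 N with no further travel. I back off, lift and retreat.

Request:
drive_tool([
  [0, 0, 0.008],
  [0, 0, 0.016],
  [0, -0.04, 0.02],
  [0, -0.1, 0.02],
  [0, -0.15, 0.02],
  [-0.03, -0.18, 0.06],
  [-0.08, -0.18, 0.1],
  [-0.13, -0.18, 0.14],
  [-0.18, -0.18, 0.17],
  [-0.22, -0.18, 0.2],
  [-0.22, -0.18, 0.2],
  [-0.22, -0.18, 0.2],
], spin=[0, 0, 0, 0, 0, 0, 0, 0, 0, 0, 0, 0], hand=[0, 0, 0, 0, 0, 0, 0, 0, 0, 0, 0, 0])

```text
t: 16.45
eef_pos: [0.3307, 0.2896, 0.2624]
orientation: [-0.704, 0.704, -0.068, 0.068]
wrist_force: [-0.5, 0.3, -0.5]
grip_width: 0.0001
```

```bash
python3 look.py p7; python3 tool.py
python3 - <<'E'
from h import *
a=pickle.load(open("f0.pkl","rb"));b=pickle.load(open("p7.pkl","rb"))
cv2.imwrite("pics/p7f.png",np.hstack([cv2.resize(b[k]["image"],(400,300)) for k in("top","scene")]))
A=a["scene"]["image"];B=b["scene"]["image"]
for n,r in dict(console=(175,300,270,415),driver=(200,250,365,410)).items():
    D=cv2.absdiff(A,B)[r[0]:r[1],r[2]:r[3]];print(n,D.mean(),D.max())
E
```

```text
t 16.55 tcp [0.33126404 0.28893679 0.26227089] con [-0.239   0.2249] F [-0.38735025  0.03719623  0.12479743] w 6.305383461957935e-05 j [ 0.72 -0.04 -0.19  1.42 -0.    0.91]
tool axes yaw: x -11.197677201162383 z 78.80231258027862 yz -0.999999821592686
console 1.650464367816092 70
driver 1.5402962962962963 70
```

View pics/p7.png

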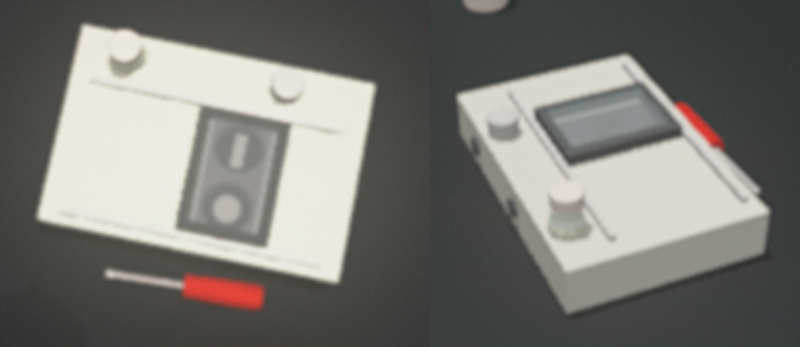

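View pics/p7f.png

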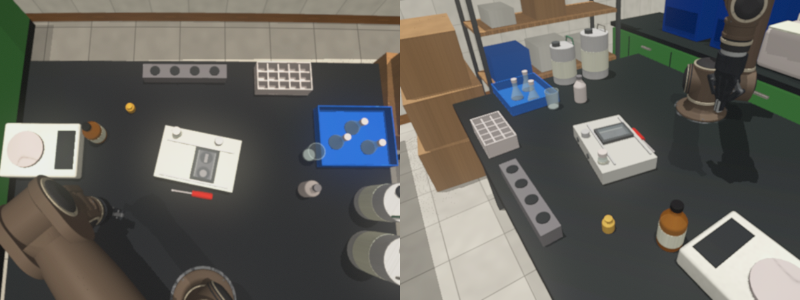

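The pictures show the shutter back over the wells and everything else in place. One check: where the largest before/after difference lies.

Run:
```python
from h import *
a=pickle.load(open("f0.pkl","rb"));b=pickle.load(open("p7.pkl","rb"))
for k,r in(("top",(190,335,230,410)),("scene",(175,300,270,415))):
    D=cv2.absdiff(a[k]["image"],b[k]["image"]).max(2)[r[0]:r[1],r[2]:r[3]]
    n,l,s,c=cv2.connectedComponentsWithStats((D>20).astype(np.uint8))
    print(k,[(x[4],(p+[r[2],r[0]]).round().tolist()) for x,p in zip(s[1:],c[1:]) if x[4]>3])
```

```text
top [(np.int32(185), [307.0, 259.0]), (np.int32(114), [312.0, 260.0]), (np.int32(187), [346.0, 267.0]), (np.int32(115), [340.0, 266.0])]
scene [(np.int32(119), [332.0, 201.0]), (np.int32(166), [350.0, 225.0]), (np.int32(13), [351.0, 218.0])]
```

Run:
```python
from fit import *
from tool import w2con,con2w
for n in("f0","p3","p7"):
    f=pickle.load(open(n+".pkl","rb"))["top"]; g=cv2.cvtColor(f["image"],cv2.COLOR_BGR2GRAY).astype(np.float32)
    for x in(-.065,-.02,.025):
        ys=np.arange(-.11,.13,.0005); P=np.array([con2w(x,y,.071) for y in ys]); p=proj(f,P).astype(np.float32)
        v=cv2.remap(g,p[:,0].reshape(1,-1),p[:,1].reshape(1,-1),cv2.INTER_CUBIC)[0]; dv=np.gradient(cv2.GaussianBlur(v.reshape(1,-1),(0,0),2)[0])
        i=np.argsort(-abs(dv)); pk=[]
        for j in i:
            if all(abs(j-q)>8 for q in pk): pk.append(j)
            if len(pk)==6: break
        print(n,x,sorted([(round(float(ys[j])*1e3,1),round(float(dv[j]),1)) for j in pk]))
```

```text
f0 -0.065 [(-72.5, -10.2), (-61.0, 2.9), (-40.0, 3.2), (-22.5, -3.1), (6.0, -5.0), (18.0, 10.9)]
f0 -0.02 [(-73.0, -10.0), (-68.5, -2.0), (-61.5, 2.7), (-2.0, 2.8), (6.0, -4.8), (18.0, 10.8)]
f0 0.025 [(-73.0, -9.9), (-68.5, -1.9), (-62.0, 2.4), (-2.5, 2.8), (5.5, -5.1), (17.5, 10.3)]
p3 -0.065 [(-40.0, 9.1), (-22.5, -8.4), (-3.0, 6.9), (18.0, -10.5), (29.5, 5.7), (109.0, 11.5)]
p3 -0.02 [(-59.5, -6.8), (-3.0, 7.1), (17.5, -10.1), (29.5, 5.3), (97.0, -5.6), (108.5, 11.1)]
p3 0.025 [(-60.0, -6.5), (-3.5, 6.7), (17.5, -10.1), (29.5, 5.2), (96.5, -5.9), (108.5, 10.6)]
p7 -0.065 [(-76.0, -10.3), (-65.5, 4.6), (-39.5, 3.3), (-23.0, -3.1), (3.0, -4.3), (14.5, 10.2)]
p7 -0.02 [(-80.5, -2.1), (-76.0, -10.4), (-65.5, 4.5), (-3.0, 2.0), (3.0, -4.3), (13.5, 10.6)]
p7 0.025 [(-81.0, -2.0), (-76.5, -10.1), (-66.0, 4.6), (-3.5, 2.3), (3.0, -4.5), (14.0, 10.3)]
```

The shutter began about 3.5 mm open and is now at its shut stop. The image shows 94–94.5 mm of travel between stops, against 95 mm nominal. I hand in.

```bash
python3 -c "
from workcell import arm
print(arm.close_job())"
```

```text
the job is handed in; nothing more can be done
None
```

The cut-out is re-armed: I opened the shutter fully, pressed and held the round key, let it come up, and pushed the shutter shut again. The job was handed in at about 16.7 s of the 58 s allowed.

- **Opening:** closed fingertips pushed the shutter to its end stop, confirmed by about 20 N with no further travel.
- **Round key:** it was in the nearer well, about 1 mm from the position you gave. I pressed it to its stop at 25 N, with the fingertips at 27.6 mm against 28 mm expected, and held it for at least 1.5 s. The picture afterwards showed both keys up.
- **Shutting:** I pushed the shutter to the shut stop, confirmed by about 17 N with no further travel. Image edges put it at -76 to +14 mm along the console's y, against -76 to +16 nominal, about 94 mm from its open position against 95 nominal. That gap is within the calibration.
- **Surroundings:** the arm was clear with no contact force at the end. Comparing the console area before and after, only the shutter's edges had changed. The jar, tin and driver had not moved. I checked the bottles, beaker and weight only by eye in the final pictures. The fingers never entered the bar key's well.
- **Disagreement:** the shutter was about 3.5 mm open at the start, not fully shut, which explains the only image difference.

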